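# Release the oscilloscope's battery hatch with a dowel

### The job

The portable oscilloscope lies on its front with its rear panel up. Take the wooden dowel from the tool block, feel it into the small release hole in the rear panel and gently press the spring catch inside until the battery hatch pops up, then swing the hatch fully open to its stop. Put the dowel back in the hole of the block it came from and leave everything else where it is.

Things in the scene. Friction and masses are not known exactly. Their poses are not given: they have to be found in the camera images.
- scope: Oscilloscope, light grey case 170 (x) x 320 (y) mm, lying face-down on a foam pad; fixed. Origin under its centre on the table, z up. Its flat rear panel is the top, 122 mm up. Rubber feet 14 mm high at the corners, three sockets 11 mm high behind the hinge. The dark ribbed battery hatch, flush in the panel, spans x -35 (free edge) to 45 mm (hinge), y -10 to 110 mm.
- release_hole (a point): Nominal centre of the release hole, at x -65, y 50, z 123.5 mm on the scope. The hole, 12 mm across, 1 mm chamfer, 5 mm deep, hollow behind, is in an aluminium catch plate (45 x 64 mm, 1.5 mm proud) clamped anywhere up to 5 mm either way along the scope's y: find it by feel or eye. Below, 27 to 32 mm from the face, waits the catch's flat pad.
- hatch (a joint): Hatch angle (rad): 0 shut, 1.57 upright, 1.75 open at its stop. Pressing the catch's pad: 2 N starts it, 7 N and about 7 mm free the hatch, a solid stop some 2 mm later; over 25 N of the dowel breaks it. Freed, the hatch rises by itself in 2 to 3 s to 0.8-1.0 (hold the catch until its edge is some mm up or it hooks again). From there a push under 2 N moves it; it stays where left.
- hatch_hinge (a point): Middle of the hatch's hinge line, on the panel's outer face; the hinge line runs along the scope's y axis.
- hatch_edge (a point): Middle of the hatch's free edge, outer face, 80 mm from the hinge line and 30 mm from the release hole's line; it moves with the hatch. The plate is 3 mm thick; under the middle of the edge hangs a catch lip 18 mm deep and 34 mm wide. Pushed level at the edge it wedges while below about 0.7 rad; let it rise first.
- tool_block: Grey tool block, 170 (x) x 50 (y) x 45 mm high, fixed. Origin under its centre. Three round holes 16 mm across, 40 mm deep, in its top at x = -60, 0 and 60 mm, y = 0. One holds the dowel, the others a nut driver with a black handle and a small brush, both ending about 120 mm above the table.
- dowel_mid (a point): Centre of the plain wooden dowel: round rod, 10 mm across, 130 mm long, rounded ends, about 12 g. It stands loosely, nearly upright (within 10 degrees), in one of the block's three holes, foot 5 mm above the table, about 90 mm of it free above the block. z runs along it from foot to top.
- dowel_foot (a point): Lower end of the dowel, 65 mm below its centre along its axis.
- nut_driver: Nut driver standing in the block, black handle 22 mm across; leave it there.
- esd_brush: Small brush standing in the block; leave it there.
- multimeter: Hand-held multimeter 190 x 90 x 42 mm on the table; leave it.
- dev_board: Circuit board 110 x 160 mm on the table; leave it.
- spare_battery: Black battery pack 62 x 100 x 24 mm on the table; leave it.
- solder_reel: Reel 62 mm across, 50 mm high, on the table; leave it.
- mug: White mug, 80 mm across, 92 mm high; leave it.
- screwdriver: Screwdriver 190 mm long lying on the table; leave it.
- marker_pen: Grey marker pen 135 mm long lying on the table; leave it.

How it is judged:
By the outcome, as a careful person would: the job done as asked, in the order asked, and still so for the second after the job is handed in, with the robot touching nothing.
It also fails if it takes over 72 s, if anything falls off the work surface, if the arm or the gripper's body presses on something with over 40 N, if the wrist force passes 120 N, or if a joint passes its speed limit or range.

### The arm

A 7-joint arm with a two-finger parallel gripper is mounted at the origin on the work surface. World frame = base frame: x ahead of the robot, y to its left, z up, the work surface at z = 0. Lengths are in m, angles in rad, forces in N, time in s.
With the tool pointing down it reaches from about 0.425 to 1.025 m from the base axis. Payload 9.4 kg.
Tool frame: the origin (TCP) lies on the centre line of the jaws, within the pads' length; the fingertips stand 25 mm ahead of it and the grasp point (between the pads) lies 6 mm ahead of it; z points along the fingers, y is the line along which they close (so a half turn about z gives the same grasp; the last joint's range is limited). The gripper opens to 93 mm and grips with 3 to 60 N. Pads are 15 mm wide; open, the fingers measure 128 mm over their backs; the gripper's body (75 mm by 188 mm) begins 65 mm behind the grasp point.
Start: joints at [-1.254, 0.599, -0.003, 1.599, 0.002, 0.943, -0.08], TCP at [0.278, 0.67, 0.244] pointing down, gripper open.
Joint ranges: [-2.57, 2.57], [-0.35, 1.97], [-1.29, 1.29], [0.11, 2.56], [-1.05, 4.19], [0.11, 1.86], [-2.63, 2.63]. Speed limits (rad/s): [2.22, 2.22, 3.01, 3.01, 3.14, 3.14, 3.14].

### API

Orientations are given as a unit quaternion [w, x, y, z].
In Python, from workcell import r gives the robot as it stands.
- The arm moves only by the shell command python3 -m pendant 'ROWS' [OPENING]. ROWS is text: rows parted by semicolons, each of 4 numbers parted by spaces: the shift along the tool's x, y, z in mm, then the turn about the tool's z in degrees. In form: x y z spin; .... A call has 1 to 5 rows; each row is the pose to reach, as a shift and turn from the pose commanded when the call began, along the tool's axes at that moment; what a row does not reach only later rows make up. A row lasts 1/12 s, in which the tool goes at most 41.7 mm and 7.16 degrees, less where a joint would pass 70% of its speed; a pose out of reach is approached as far as the arm can. A call with a gripper value outside its range is refused whole. OPENING is the closure, from 0 (fully open) to 1 (shut), set as the call begins (- or left out, the last holds). The fingers move at their own pace and stop on an object; the grip force is fixed at half the most. Time passes only in rows, so rows that repeat a pose let the fingers close. It gives the time, the measured TCP pose, the force, the opening and the grip force at its end, in the units of the state.
- r.read_state(): the state, without advancing time (a new reading comes with each control period).
- r.grab_frame(name): name is "scene" or "top" or "wrist"; returns a dict with "frame" (420x560x3 uint8, red, green, blue), "fx", "fy", "cx", "cy" (pixels), "dist_coeffs" ([k1, k2, p1, p2, k3] as OpenCV has them; the pictures are not rectified), "R" (3x3) and "t" (3): a world point X has camera coordinates R X + t. Camera axes: x right, y down, z forward; pixel columns grow to the right and rows downward; lengths in m; the calibration is good to about 2 mm. A picture is of the moment at which its call begins. There is no depth.
- r.finish_job(): hands the job in; it is judged then, once.
Trained networks look in a picture, given as the dict that the camera call returned (one of the last four; its "shot" number tells which), for a name from the list of things; names that differ only in an ending like _2 or _b are one class to them, and where a whole thing is asked for, a point or a joint stands for the part that bears it (a point fixed in the world has none). Each returns a list of dicts, best first, with "confidence" (0 to 1); they miss things now and then, are a little off and sometimes report something else, mostly with a low value. They report only what shows in the picture. A call takes as long as a camera call.
- r.search_frame(query, picture): "rect" ([left, top, right, bottom] in pixels, round what is visible of it).
- r.regions_of(query, picture): "region" (420x560 bool, what is visible of it) and "rect" ([left, top, right, bottom] in pixels, round what is visible of it).
- r.landmark_of(query, picture): "point" ([column, row] in pixels: a listed point, or the origin of a listed thing).
The state is a dict: "time": time; "joints": joint angles; "qd": joint speeds; "joint_efforts": joint torques, N m; "tcp_pos": TCP position; "orientation": TCP orientation; "force": force on the tool from outside, world axes, zero at the start; "torque": the same for the moment, N m; "width": opening from 0.0 (shut) to 1.0 (fully open); "grip_force": force on a finger pad.
Only numpy, scipy, OpenCV 4.12 (cv2) and the standard library are available. Lean on these libraries where they do the work, as an engineer would, in place of code of your own. Each camera call takes 0.05 s, during which the arm holds its last target. There are 200 camera calls.

## Working session

There is one attempt and no reset: what is moved stays moved. The work goes in short steps, Python scripts to look and compute and a shell command to move; the robot and the scene stay as the last step left them, time stands still between calls to the robot, and variables do not carry over. Pictures are saved under pics/ and viewed, at most 10 in all, crops included, and the job is handed in when it is done.

```bash
ls; mkdir -p pics; cat > h.py <<'E'
import numpy as np, cv2
from workcell import r
def K(p): return np.array([[p['fx'],0,p['cx']],[0,p['fy'],p['cy']],[0,0,1.]])
def ray(p,uv):
    n=cv2.undistortPoints(np.array([[uv]],float),K(p),np.array(p['dist_coeffs'],float))[0,0]
    R=np.array(p['R']);t=np.array(p['t'])
    return -R.T@t, R.T@np.array([n[0],n[1],1.])
def atz(p,uv,z):
    o,d=ray(p,uv); return o+d*(z-o[2])/d[2]
def tri(obs):
    A=0;b=0
    for p,uv in obs:
        o,d=ray(p,uv); d=d/np.linalg.norm(d); M=np.eye(3)-np.outer(d,d); A=A+M; b=b+M@o
    return np.linalg.solve(A,b)
def proj(p,X):
    return cv2.projectPoints(np.array([X],float),cv2.Rodrigues(np.array(p['R']))[0],np.array(p['t'],float),K(p),np.array(p['dist_coeffs'],float))[0][0,0]
def save(p,n): cv2.imwrite('pics/'+n,p['frame'][:,:,::-1])
def best(f,q,p,k):
    o=f(q,p); return (np.round(o[0][k],1),round(o[0]['confidence'],2)) if o else None
E
python3 - <<'E'
from h import *
np.set_printoptions(suppress=True,precision=4)
s=r.read_state();print(s['tcp_pos'],s['orientation'],s['force'],s['time'])
P={n:r.grab_frame(n) for n in('scene','top','wrist')}
for n,p in P.items(): save(p,n+'0.png'); print(n,-np.array(p['R']).T@p['t'])
cv2.imwrite('pics/both0.png',cv2.resize(np.hstack([P['scene']['frame'],P['top']['frame']])[:,:,::-1],(800,300)))
for q in('scope','release_hole','hatch_hinge','hatch_edge','tool_block','dowel_mid','dowel_foot','nut_driver','esd_brush'):
    print(q,{n:best(r.landmark_of,q,P[n],'point') for n in P})
E
```

```text
pics
[0.278  0.6691 0.2427] [-0.0001  0.1956  0.9807 -0.0008] [-0.431   0.4265  0.2964] 0.0
scene [1.0166 0.5824 0.8688]
top [0.3743 0.0817 1.3276]
wrist [0.1991 0.7015 0.3844]
scope {'scene': (array([262.6, 235.6]), 0.69), 'top': (array([289.1, 213.8]), 0.94), 'wrist': None}
release_hole {'scene': (array([292.2, 199.9]), 0.8), 'top': (array([270.2, 230.8]), 0.94), 'wrist': None}
hatch_hinge {'scene': (array([263.2, 221.2]), 0.67), 'top': (array([270.1, 198.4]), 0.88), 'wrist': (array([253.5, 409.6]), 0.41)}
hatch_edge {'scene': (array([283.6, 209.4]), 0.59), 'top': (array([272.7, 224.1]), 0.77), 'wrist': None}
tool_block {'scene': (array([200.6, 174.4]), 0.89), 'top': (array([386.4, 224.7]), 0.7), 'wrist': None}
dowel_mid {'scene': (array([410.6, 279.6]), 0.55), 'top': (array([394.2, 221.4]), 0.52), 'wrist': None}
dowel_foot {'scene': (array([248.5, 332.6]), 0.74), 'top': (array([386.2, 227.2]), 0.38), 'wrist': None}
nut_driver {'scene': (array([218.5, 164.5]), 0.45), 'top': (array([385. , 248.3]), 0.57), 'wrist': None}
esd_brush {'scene': (array([204.3, 172.9]), 0.59), 'top': (array([391.3, 209.4]), 0.51), 'wrist': None}
```

View pics/scene0.png

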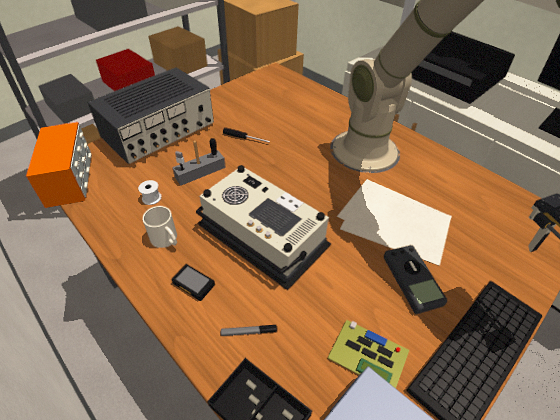

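View pics/top0.png

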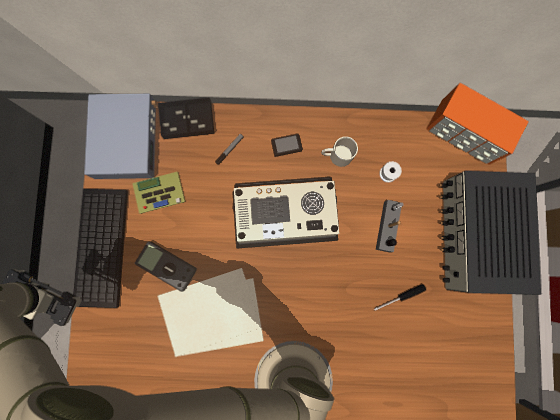

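The scene picture shows the scope mid-table at (265,222) and the block at (200,165), holding the brush, the dowel (middle) and the black nut driver. In the top picture the block is at (390,225), the catch plate near (272,230) and the hatch near (270,210).

```bash
python3 - <<'E'
from h import *
np.set_printoptions(suppress=True,precision=4)
p=r.grab_frame('top'); s=r.grab_frame('scene')
for q,z in(('release_hole',.1235),('hatch_hinge',.122),('hatch_edge',.122),('scope',0),('tool_block',0),('dowel_mid',.07)):
    a=r.landmark_of(q,p);b=r.landmark_of(q,s)
    for n,pp,o in(('t',p,a),('s',s,b)):
        for e in o[:2]: print(q,n,round(e['confidence'],2),np.round(e['point'],1),atz(pp,e['point'],z))
for q in('scope','tool_block','nut_driver','dowel_mid','esd_brush'):
    for n,pp in(('t',p),('s',s)):
        for e in r.regions_of(q,pp)[:2]:
            m=e['region'].astype(np.uint8); c=cv2.findNonZero(m); print(q,n,round(e['confidence'],2),cv2.minAreaRect(c),e['rect'])
A=cv2.resize(p['frame'][170:270,220:420],(800,400),interpolation=cv2.INTER_CUBIC)
B=cv2.resize(s['frame'][130:190,165:245],(267,200),interpolation=cv2.INTER_CUBIC)
C=cv2.resize(s['frame'][170:260,205:325],(267,200),interpolation=cv2.INTER_CUBIC)
I=np.zeros((600,800,3),np.uint8);I[:400]=A;I[400:,:267]=B;I[400:,267:534]=C
cv2.imwrite('pics/crop1.png',I[:,:,::-1])
E
```

```text
release_hole t 0.75 [273.7 231.6] [0.4795 0.0813 0.1235]
release_hole s 0.65 [290.8 202.1] [0.4786 0.0864 0.1235]
hatch_hinge t 0.83 [268.  198.9] [0.5826 0.1026 0.122 ]
hatch_hinge s 0.74 [260.9 224. ] [0.591  0.0889 0.122 ]
hatch_edge t 0.79 [269.8 224.8] [0.5006 0.0942 0.122 ]
hatch_edge s 0.84 [283.5 205.8] [0.5021 0.0818 0.122 ]
scope t 0.82 [289. 216.] [0.5461 0.03   0.    ]
scope t 0.58 [391.3 209. ] [ 0.5824 -0.3272  0.    ]
scope s 0.78 [264.4 237.5] [0.549  0.0544 0.    ]
tool_block t 0.91 [385.8 228.2] [ 0.5143 -0.3075  0.    ]
tool_block t 0.45 [386.7 173.9] [ 0.7075 -0.3116  0.    ]
tool_block s 0.76 [202.9 172.5] [ 0.5112 -0.3038  0.    ]
dowel_mid t 0.53 [391.4 222.7] [ 0.5258 -0.3057  0.07  ]
dowel_mid s 0.42 [196.5 155.3] [ 0.5163 -0.3184  0.07  ]
scope t 0.59 ((284.91656494140625, 211.48509216308594), (66.30182647705078, 105.97887420654297), 84.8826904296875) [235.1, 178.2, 340.3, 247.3]
scope t 0.58 ((342.0000305175781, 150.00001525878906), (26.870054244995117, 31.11269760131836), 45.0) [322.8, 137.1, 358.8, 167.2]
scope s 0.73 ((263.9990539550781, 221.672027587890
[... 590 characters left out ...]
5), (24.747554779052734, 37.78569412231445), 85.2363510131836) [251.6, 196.9, 292.4, 224.7]
nut_driver t 0.44 ((391.0, 241.5), (7.0, 10.0), 90.0) [386.7, 240.8, 398.2, 246.7]
nut_driver s 0.66 ((274.9983215332031, 216.6180419921875), (46.07627487182617, 25.26502227783203), 31.75948143005371) [250.0, 199.1, 301.9, 236.1]
nut_driver s 0.65 ((213.56756591796875, 146.90541076660156), (16.439899444580078, 5.753964424133301), 80.53767395019531) [211.7, 140.8, 216.5, 155.6]
esd_brush t 0.37 ((397.0, 206.0), (4.0, 8.0), 90.0) [394.5, 202.6, 403.8, 209.9]
esd_brush s 0.51 ((180.3243408203125, 159.05404663085938), (18.134632110595703, 9.764801025390625), 54.46232223510742) [175.1, 151.8, 187.3, 171.4]
```

View pics/crop1.png

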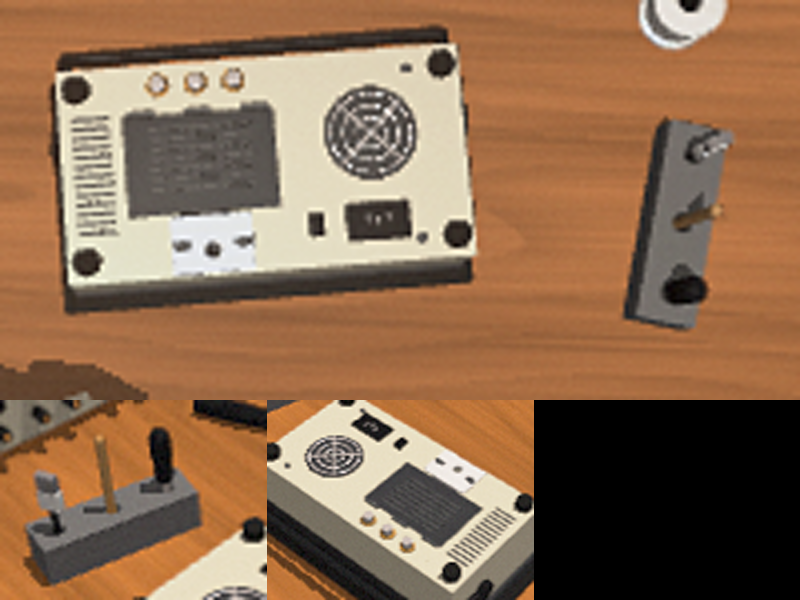

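The crop shows the catch hole at about full-frame (273,232), the scope feet at the four corners, and the plain dowel in the block's middle hole, with its base at (390,226), top at (399,223).

```bash
python3 - <<'E'
from h import *
from scipy.optimize import least_squares
np.set_printoptions(suppress=True,precision=4)
p=r.grab_frame('top'); s=r.grab_frame('scene')
c=lambda x,y:(220+x/4,170+y/4)
d=lambda x,y:(165+x*80/267,130+y*60/200)
e=lambda x,y:(205+x*120/267,170+y*90/200)
F=[atz(p,c(*q),.136) for q in((75,90),(441,62),(457,233),(87,262))]
print('feet',np.array(F)[:,:2]); 
ax=F[0]+F[3]-F[1]-F[2]; print('yaw scope deg',np.degrees(np.arctan2(-ax[0],ax[1])),'centre',np.mean(F,0)[:2])
print('hole t',atz(p,c(212,249),.1235),'s',atz(s,e(190,66),.1235))
B=[atz(p,c(*q),.045) for q in((668,118),(692,328))]; print('block back edge/front',B)
hs=[atz(p,c(*q),.045) for q in((680,226),)]; print('dowel base t',hs,'s',atz(s,d(110,108),.045))
print('dowel top tri',tri([(p,c(716,211)),(s,d(100,38))]), 'block ctr tri base',tri([(p,c(680,226)),(s,d(110,108))]))
for n,X in(('nut',(c(685,288),d(162,30))),('brush',(c(718,140),d(45,75)))):
    print(n,tri([(p,X[0]),(s,X[1])]))
s0=r.read_state();print(s0['tcp_pos'],s0['time'])
E
```

```text
feet [[ 0.5974  0.1944]
 [ 0.6295 -0.0919]
 [ 0.4948 -0.1062]
 [ 0.4632  0.1793]]
yaw scope deg 6.345728684246129 centre [0.5462 0.0439]
hole t [0.4774 0.0834 0.1235] s [0.4729 0.079  0.1235]
block back edge/front [array([ 0.6075, -0.2989,  0.045 ]), array([ 0.4306, -0.3183,  0.045 ])]
dowel base t [array([ 0.5158, -0.3086,  0.045 ])] s [ 0.5192 -0.3116  0.045 ]
dowel top tri [ 0.5184 -0.31    0.133 ] block ctr tri base [ 0.5175 -0.3105  0.0441]
nut [ 0.459  -0.2892  0.1234]
brush [ 0.5784 -0.3185  0.1151]
[0.2782 0.6695 0.2436] 2.8
```

```bash
python3 -m pendant '-27.5 -30.5 0 0; -55 -61 0 0; -82.5 -91.5 0 0; -110 -122 0 0; -137.5 -152.5 0 0'
python3 -m pendant '-27.5 -30.5 0 0; -55 -61 0 0; -82.5 -91.5 0 0; -110 -122 0 0; -137.5 -152.5 0 0'
python3 -m pendant '-27.5 -30.5 0 0; -55 -61 0 0; -80 -91.5 0 0; -102 -125 0 0; -124 -159 0 0'
cat >> h.py <<'E'
from scipy.spatial.transform import Rotation as Ro
def go(x,y,z,axis=None):
    "remaining tool shift mm; axis = desired closing direction yaw (deg of tool y from world y)"
    s=r.read_state(); q=s['orientation']; R=Ro.from_quat([q[1],q[2],q[3],q[0]]).as_matrix()
    d=R.T@(np.array([x,y,z])-s['tcp_pos'])*1000
    yaw=np.degrees(np.arctan2(-R[0,1],R[1,1]))
    print('t',s['time'],'tcp',np.round(s['tcp_pos'],4),'shift',np.round(d,1),'len',round(np.linalg.norm(d),1),'yaw',round(yaw,1),'spin',None if axis is None else round(-((axis-yaw+90)%180-90),1),'tilt',np.round(R[:,2],3),'f',np.round(s['force'],1),'w',round(s['width'],3))
E
python3 -c "
from h import *
go(.518,-.3105,.243,-12)"
```

```text
time: 3.22
tcp_pos: [0.347, 0.4741, 0.2437]
orientation: [0.0, 0.195, 0.981, 0.0]
force: [1.7, 0.1, -0.3]
width: 1.0
grip_force: 0.0
time: 3.63
tcp_pos: [0.4155, 0.2805, 0.2439]
orientation: [0.0, 0.196, 0.981, 0.0]
force: [1.0, 0.4, -0.3]
width: 1.0
grip_force: 0.0
time: 4.05
tcp_pos: [0.4691, 0.0862, 0.244]
orientation: [0.0, 0.196, 0.981, 0.0]
force: [1.1, 0.8, 0.8]
width: 0.996
grip_force: 0.0
t 4.05 tcp [0.4691 0.0862 0.244 ] shift [-197.3 -347.5    0.9] len 399.7 yaw -22.6 spin -10.6 tilt [ 0.001  0.    -1.   ] f [1.1 0.8 0.8] w 0.996
```

```bash
python3 - <<'E'
from h import *
p=r.grab_frame('wrist'); save(p,'w1.png')
for q,z in(('release_hole',.1235),('hatch_edge',.122),('hatch_hinge',.122)):
    for e in r.landmark_of(q,p)[:2]: print(q,e['point'],e['confidence'],atz(p,e['point'],z))
E
python3 -m pendant '-20 -35 0 -2; -40 -70 0 -4; -60 -105 0 -6; -80 -140 0 -8; -99 -174 0 -10.5'
```

```text
release_hole [280.1, 219.4] 0.71 [0.47835524 0.0829215  0.1235    ]
hatch_edge [298.3, 241.3] 0.86 [0.50459873 0.08986621 0.122     ]
hatch_hinge [337.5, 310.2] 0.89 [0.58673358 0.0983673  0.122     ]
time: 4.67
tcp_pos: [0.494, -0.1105, 0.2438]
orientation: [0.0, 0.103, 0.995, 0.0]
force: [0.3, -0.3, -0.7]
width: 1.0
grip_force: 0.0
```

View pics/w1.png

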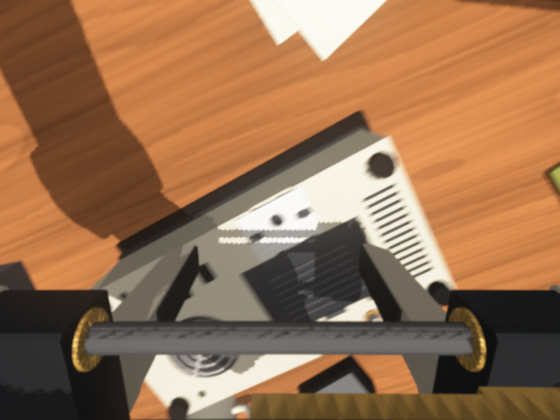

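```bash
python3 -c "
from h import *
go(.518,-.3105,.243,-12)"
```

```text
t 4.6667 tcp [ 0.494  -0.1105  0.2438] shift [ -64.3 -190.9    0.7] len 201.4 yaw -11.8 spin 0.2 tilt [ 0.001  0.    -1.   ] f [ 0.3 -0.3 -0.7] w 1.0
```

The wrist picture shows the catch plate with its hole at about (278,220) between two screws, matching the 0.478, 0.083 fix. On to the dowel.

```bash

python3 -m pendant '-13 -38 0 0; -26 -76 0 0; -39 -114 0 0; -52 -152 0 0; -64 -191 0 0'
python3 - <<'E'
from h import *
go(.518,-.3105,.1,-12)
p=r.grab_frame('wrist'); save(p,'w2.png')
t=r.grab_frame('top');s=r.grab_frame('scene')
for q in('dowel_mid','tool_block'):
    for n,f in(('w',p),('t',t),('s',s)):
        print(q,n,best(r.landmark_of,q,f,'point'))
E
```

```text
time: 5.08
tcp_pos: [0.5176, -0.3105, 0.2437]
orientation: [0.0, 0.103, 0.995, 0.0]
force: [0.3, -0.0, 0.7]
width: 1.003
grip_force: 0.0
t 5.0833 tcp [ 0.5176 -0.3105  0.2437] shift [ -0.3  -0.  143.7] len 143.7 yaw -11.9 spin 0.1 tilt [ 0.001  0.001 -1.   ] f [ 0.3 -0.   0.7] w 1.003
dowel_mid w (array([281.4, 193.9]), 0.66)
dowel_mid t (array([268.7, 197.8]), 0.54)
dowel_mid s (array([200.2, 153.9]), 0.58)
tool_block w None
tool_block t (array([387. , 226.1]), 0.94)
tool_block s (array([199.8, 175.2]), 0.84)
```

View pics/w2.png

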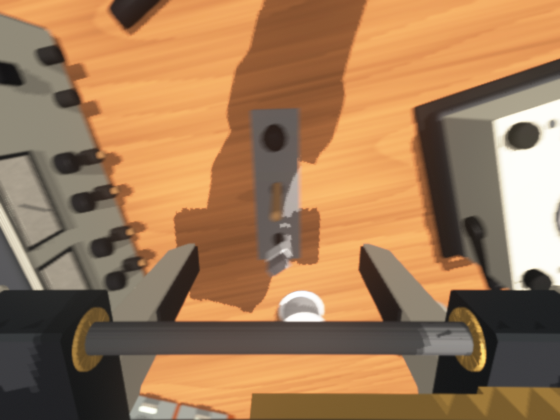

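The wrist picture shows the block upright in frame with the dowel between base (278,188) and top (276,218), midway between the jaws. I check that against the tool axis.

```bash
python3 - <<'E'
from h import *
np.set_printoptions(suppress=True,precision=4)
p=r.grab_frame('wrist')
print('top',atz(p,(276,217),.134),'base',atz(p,(278,188),.045))
for z in(.134,.09,.045): print(z,proj(p,(.5176,-.3105,z)))
cv2.imwrite('pics/w3.png',cv2.resize(p['frame'][100:280,200:360],(640,720)[:1]+(600,),interpolation=cv2.INTER_CUBIC)[:,:,::-1])
E
```

```text
top [ 0.5196 -0.3122  0.134 ] base [ 0.5174 -0.3102  0.045 ]
0.134 [277.4755 214.4288]
0.09 [277.6308 199.6477]
0.045 [277.7511 188.191 ]
```

View pics/w3.png

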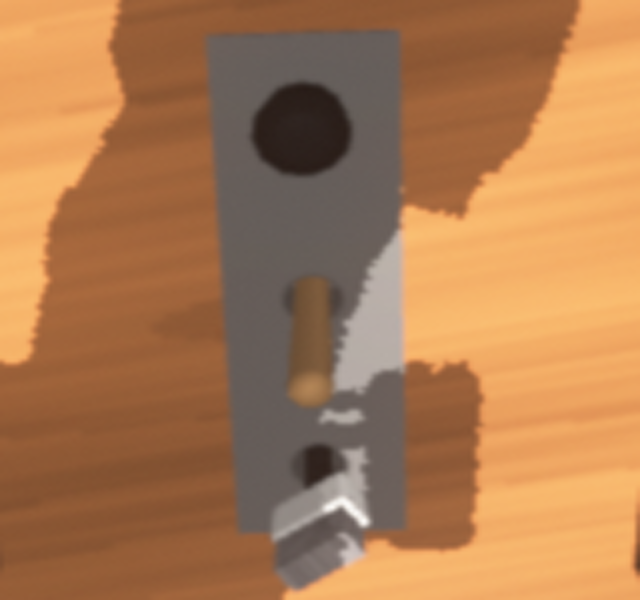

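The dowel leans under 2 degrees and sits under the tool axis. Descend and grip.

```bash

python3 -m pendant '-1 1 40 0; -1 1 80 0; -1 1 120 0; -1 1 150 0; -1 1 150 0' 0.5
python3 -m pendant '0 0 0 0; 0 0 0 0; 0 0 0 0; 0 0 0 0' 1
python3 -m pendant '0 0 0 0; 0 0 0 0; 0 0 0 0; 0 0 0 0'
python3 -c "
from h import *
go(.518,-.3105,.26,6.3)"
```

```text
time: 6.0
tcp_pos: [0.5149, -0.3077, 0.0885]
orientation: [-0.004, 0.104, 0.995, 0.002]
force: [-1.4, 0.8, 0.4]
width: 0.69
grip_force: 0.0
time: 6.33
tcp_pos: [0.5182, -0.3106, 0.0959]
orientation: [0.002, 0.105, 0.994, -0.001]
force: [0.2, 0.2, -0.1]
width: 0.405
grip_force: 0.0
time: 6.67
tcp_pos: [0.5173, -0.3102, 0.094]
orientation: [0.0, 0.105, 0.994, -0.0]
force: [-0.5, -0.3, -0.2]
width: 0.119
grip_force: 0.0
t 6.6667 tcp [ 0.5173 -0.3102  0.094 ] shift [  -0.9   -0.2 -166. ] len 166.0 yaw -12.1 spin -18.4 tilt [ 0.001 -0.    -1.   ] f [-0.5 -0.3 -0.2] w 0.119
```

```bash

python3 -m pendant '0 0 0 0; 0 0 0 0; 0 0 0 0'
python3 -m pendant '0 0 -30 0; 0 0 -70 0; 0 0 -110 0; 0 0 -110 0'
python3 -c "
from h import *
go(.478,.083,.21,6.3)
p=r.grab_frame('wrist');save(p,'w4.png')"
```

```text
time: 6.92
tcp_pos: [0.5172, -0.3102, 0.0937]
orientation: [0.0, 0.105, 0.994, -0.0]
force: [-0.6, -0.5, 2.6]
width: 0.102
grip_force: 30.0
time: 7.25
tcp_pos: [0.5197, -0.3119, 0.2103]
orientation: [0.004, 0.105, 0.994, -0.002]
force: [0.7, -0.6, -0.9]
width: 0.098
grip_force: 30.0
t 7.25 tcp [ 0.5197 -0.3119  0.2103] shift [123.5 377.4  -1.7] len 397.0 yaw -12.1 spin -18.4 tilt [ 0.008 -0.004 -1.   ] f [ 0.7 -0.6 -0.9] w 0.098
```

View pics/w4.png

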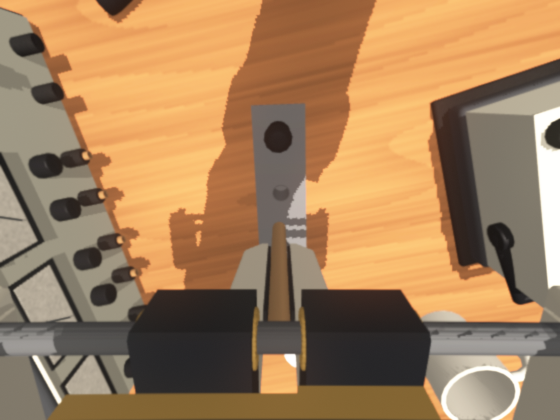

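The dowel is gripped, its foot at (280,225), clear of the block. Lift on and carry it over the scope.

```bash

python3 -m pendant '0 0 -40 0; 10 30 -40 -2; 22 69 -40 -6; 35 109 -40 -10; 47 149 -40 -14'
python3 - <<'E'
from h import *
go(.478,.083,.245,6.3)
p=r.grab_frame('wrist'); 
for e in r.landmark_of('dowel_foot',p)[:2]: print(e['point'],e['confidence'])
E
```

```text
time: 7.72
tcp_pos: [0.5012, -0.1536, 0.2426]
orientation: [-0.001, -0.018, 1.0, 0.0]
force: [0.9, 0.4, 0.2]
width: 0.101
grip_force: 30.0
t 7.7167 tcp [ 0.5012 -0.1536  0.2426] shift [ 14.6 237.2  -2.3] len 237.7 yaw 2.1 spin -4.2 tilt [-0.001  0.    -1.   ] f [0.9 0.4 0.2] w 0.101
[278.1, 229.7] 0.75
```

```bash

python3 -m pendant '2.5 40 0 -1; 5 80 0 -2; 7.5 120 0 -3; 10 160 0 -4; 12 195 0 -4'
python3 -m pendant '2.6 42 0 0; 2.6 42 0 0; 2.6 42 0 0'
python3 - <<'E'
from h import *
go(.478,.083,.245,6.3)
s=r.read_state();p=r.grab_frame('wrist');T=s['tcp_pos']
for e in r.landmark_of('dowel_foot',p)[:1]: print(e['point'],e['confidence'],'foot',atz(p,e['point'],T[2]-.0887))
print('straight foot proj',proj(p,(T[0],T[1],T[2]-.0887)))
for e in r.landmark_of('release_hole',p)[:2]: print('hole',e['point'],e['confidence'],atz(p,e['point'],.1235))
I=cv2.resize(p['frame'][130:280,180:380],(800,600),interpolation=cv2.INTER_CUBIC)
cv2.imwrite('pics/w5.png',I[:,:,::-1])
E
```

```text
time: 8.23
tcp_pos: [0.4829, 0.0414, 0.2427]
orientation: [-0.001, -0.052, 0.999, 0.0]
force: [0.4, -0.9, -0.4]
width: 0.105
grip_force: 30.0
time: 8.48
tcp_pos: [0.4762, 0.083, 0.2428]
orientation: [-0.001, -0.054, 0.999, 0.0]
force: [0.2, -1.6, 0.1]
width: 0.102
grip_force: 30.0
t 8.4833 tcp [0.4762 0.083  0.2428] shift [-1.8 -0.2 -2.3] len 2.9 yaw 6.2 spin -0.1 tilt [-0.001  0.    -1.   ] f [ 0.2 -1.6  0.1] w 0.102
[278.4, 223.3] 0.6 foot [0.47729492 0.0830003  0.15405168]
straight foot proj [278.55801224 222.00173705]
hole [282.6, 212.0] 0.72 [0.47788265 0.08670663 0.1235    ]
```

View pics/w5.png

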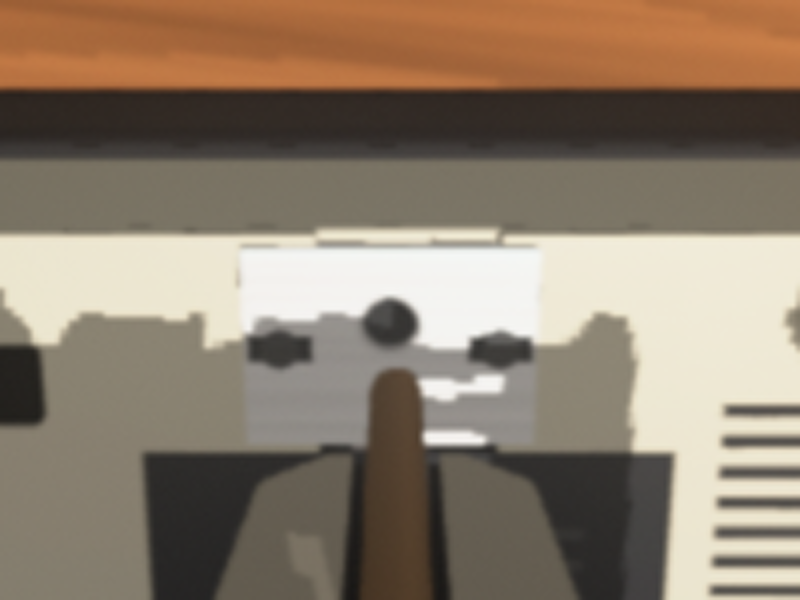

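The hole shows at crop (390,323), i.e. pixel (277.5,210.8); the dowel's foot ends at crop (397,378), pixel (279.2,224).

```bash
python3 - <<'E'
from h import *
s=r.read_state();p=r.grab_frame('wrist')
H=atz(p,(277.5,210.8),.1235);F=atz(p,(279.2,224),s['tcp_pos'][2]-.0887)
print(H,F); D=H-F; T=np.array(s['tcp_pos']); go(T[0]+D[0],T[1]+D[1],.1235+.003+.0887,6.3)
E
```

```text
[0.47807234 0.07840881 0.1235    ] [0.47848681 0.07991721 0.15438612]
t 8.6833 tcp [0.4769 0.0791 0.2432] shift [ 0.6 -1.2 28. ] len 28.0 yaw 5.8 spin -0.5 tilt [-0.001 -0.001 -1.   ] f [ 0.4  0.  -0.8] w 0.102
```

```bash
cat > m.py <<'E'
from h import *
s=r.read_state();p=r.grab_frame('wrist');T=np.array(s['tcp_pos'])
g=cv2.cvtColor(p['frame'],cv2.COLOR_RGB2GRAY)
a=g[190:232,255:305]; m=(a<95).astype(np.uint8)
n,l,st,c=cv2.connectedComponentsWithStats(m)
for i in range(1,n):
    if st[i,4]>15: print('blob',st[i,4],np.round(c[i]+[255,190],1),st[i,2:4],atz(p,c[i]+[255,190],.1235)[:2])
for q,z in(('dowel_foot',T[2]-.0887),('release_hole',.1235)):
    e=r.landmark_of(q,p); 
    if e: print(q,np.round(e[0]['point'],1),round(e[0]['confidence'],2),atz(p,e[0]['point'],z)[:2])
print('tool axis foot',proj(p,(T[0],T[1],T[2]-.0887)))
go(.478,.0825,.2152,6.3)
E
python3 -m pendant '0 0 0 0; 0 0 0 0'; python3 m.py
```

```text
time: 8.85
tcp_pos: [0.477, 0.0796, 0.2435]
orientation: [-0.0, -0.051, 0.999, -0.0]
force: [-0.7, 0.7, 0.3]
width: 0.105
grip_force: 30.0
blob 102 [281.6 209.8] [12 11] [0.47721635 0.08223886]
blob 52 [257.8 215.9] [7 9] [0.48496875 0.06205471]
blob 97 [278.4 227.3] [12  9] [0.49373239 0.08110879]
dowel_foot [275.6 226.2] 0.95 [0.48084436 0.07763552]
release_hole [287.1 209.5] 0.92 [0.47647651 0.086932  ]
tool axis foot [278.63455714 221.84564262]
t 9.0 tcp [0.4769 0.0803 0.2437] shift [-1.3  2.1 28.5] len 28.6 yaw 5.9 spin -0.4 tilt [ 0. -0. -1.] f [-0.1  0.1 -0.4] w 0.103
```

```bash
python3 -m pendant '1 2 10 0; 1 2 20 0; 1 2 26 0; 1 2 26 0; 1 2 26 0'; python3 m.py
cat > f.py <<'E'
from h import *
s=r.read_state();print(s['time'],np.round(np.array(s['tcp_pos'])*1000,1),'F',np.round(s['force'],1),'w',s['width'],'foot',round(s['tcp_pos'][2]*1000-88.7-123.5,1))
E
```

```text
time: 9.42
tcp_pos: [0.4756, 0.0827, 0.2175]
orientation: [-0.0, -0.052, 0.999, -0.0]
force: [-0.8, -0.2, 0.2]
width: 0.105
grip_force: 30.0
blob 206 [278.  223.3] [15 17] [0.47877323 0.08250929]
blob 30 [302.  227.5] [5 6] [0.4803537  0.10185871]
release_hole [282.2 222.1] 0.57 [0.47743444 0.08568845]
tool axis foot [278.65807383 221.89455204]
t 9.5667 tcp [0.4759 0.0828 0.2181] shift [-2.  -0.5  2.9] len 3.5 yaw 5.9 spin -0.4 tilt [ 0.001  0.    -1.   ] f [ 0.4 -0.5 -0.2] w 0.106
```

```bash
python3 -m pendant '0 0 2 0; 0 0 4 0; 0 0 6 0; 0 0 7 0; 0 0 7 0'; python3 -m pendant '0 0 1 0; 0 0 2 0;0 0 2 0'; python3 f.py
```

```text
time: 9.98
tcp_pos: [0.4755, 0.0827, 0.2103]
orientation: [-0.0, -0.052, 0.999, -0.0]
force: [0.6, -0.0, -0.5]
width: 0.103
grip_force: 30.0
time: 10.23
tcp_pos: [0.4755, 0.0827, 0.2085]
orientation: [-0.0, -0.052, 0.999, -0.0]
force: [0.5, 0.0, 0.7]
width: 0.098
grip_force: 30.0
10.2333 [475.5  82.7 208.5] F [0.5 0.  0.7] w 0.09815055249024002 foot -3.7
```

No contact force and the foot is nominally 4 mm below the face: it is in the hole. Go on down carefully.

```bash
python3 -m pendant '0 0 2 0; 0 0 4 0; 0 0 6 0; 0 0 6 0'; python3 -m pendant '0 0 3 0; 0 0 6 0; 0 0 9 0; 0 0 12 0;0 0 12 0'; python3 f.py
```

```text
time: 10.57
tcp_pos: [0.4754, 0.0827, 0.2022]
orientation: [-0.0, -0.052, 0.999, -0.0]
force: [-0.8, -0.5, -1.5]
width: 0.102
grip_force: 30.0
time: 10.98
tcp_pos: [0.4754, 0.0828, 0.19]
orientation: [-0.0, -0.052, 0.999, -0.0]
force: [-1.6, -0.9, -0.3]
width: 0.1
grip_force: 30.0
10.9833 [475.4  82.8 190. ] F [-1.6 -0.9 -0.3] w 0.1001144358106033 foot -22.2
```

```bash
python3 -m pendant '0.5 0 2 0; 0.5 0 3 0; 0.5 0 4 0; 0.5 0 5 0;0.5 0 5 0'; python3 -m pendant '0 0 1 0; 0 0 2 0; 0 0 3 0; 0 0 3 0';python3 -m pendant '0 0 1 0; 0 0 2 0; 0 0 2 0; 0 0 2 0'; python3 f.py
```

```text
time: 11.4
tcp_pos: [0.4752, 0.0828, 0.1855]
orientation: [0.0, -0.052, 0.999, 0.0]
force: [-0.9, -0.1, -0.1]
width: 0.103
grip_force: 30.0
time: 11.73
tcp_pos: [0.4751, 0.0828, 0.1826]
orientation: [-0.0, -0.052, 0.999, 0.0]
force: [-0.6, -0.5, 2.6]
width: 0.102
grip_force: 30.0
time: 12.07
tcp_pos: [0.4749, 0.0828, 0.1806]
orientation: [-0.0, -0.052, 0.999, -0.0]
force: [-2.3, -0.3, 3.8]
width: 0.101
grip_force: 30.0
12.0667 [474.9  82.8 180.6] F [-2.3 -0.3  3.8] w 0.10147864930857764 foot -31.6
```

```bash
python3 -m pendant '0.3 0 1 0; 0.3 0 2 0; 0.3 0 2 0';python3 -m pendant '0 0 1 0; 0 0 1.5 0; 0 0 1.5 0';python3 -m pendant '0 0 0.5 0; 0 0 1 0; 0 0 1 0'; python3 f.py; python3 - <<'E'
from h import *
p=r.grab_frame('scene')
for e in r.landmark_of('hatch_edge',p)[:1]: print(e['point'],e['confidence'])
E
```

```text
time: 12.32
tcp_pos: [0.4746, 0.0827, 0.1785]
orientation: [-0.0, -0.052, 0.999, -0.0]
force: [-2.9, -1.0, 4.5]
width: 0.101
grip_force: 30.0
time: 12.57
tcp_pos: [0.4744, 0.0827, 0.177]
orientation: [-0.0, -0.052, 0.999, -0.0]
force: [-3.8, 0.3, 6.4]
width: 0.103
grip_force: 30.0
time: 12.82
tcp_pos: [0.4744, 0.0827, 0.1761]
orientation: [-0.0, -0.052, 0.999, -0.0]
force: [-3.8, -0.5, 6.2]
width: 0.101
grip_force: 30.0
12.8167 [474.4  82.7 176.1] F [-3.8 -0.5  6.2] w 0.10112131234771099 foot -36.1
[282.7, 204.6] 0.57
```

```bash
python3 -m pendant '0 0 0.5 0; 0 0 1 0; 0 0 1 0'; python3 -m pendant '0 0 0.5 0; 0 0 1 0; 0 0 1 0';python3 f.py; python3 - <<'E'
from h import *
p=r.grab_frame('scene')
for e in r.landmark_of('hatch_edge',p)[:1]: print(e['point'],e['confidence'])
E
```

```text
time: 13.17
tcp_pos: [0.4744, 0.0827, 0.1751]
orientation: [-0.0, -0.052, 0.999, -0.0]
force: [-3.9, -0.2, 6.4]
width: 0.104
grip_force: 30.0
time: 13.42
tcp_pos: [0.4744, 0.0827, 0.1741]
orientation: [-0.0, -0.052, 0.999, -0.0]
force: [-3.5, -0.5, 7.3]
width: 0.101
grip_force: 30.0
13.4167 [474.4  82.7 174.1] F [-3.5 -0.5  7.3] w 0.10074972938737574 foot -38.1
[280.1, 200.2] 0.57
```

```bash
python3 -m pendant '0 0 0.3 0; 0 0 0.5 0; 0 0 0.5 0;0 0 0.5 0;0 0 0.5 0' | grep -E 'tcp|force:'; python3 - <<'E'
from h import *
s=r.grab_frame('scene');t=r.grab_frame('top')
for f in(s,t): print(best(r.landmark_of,'hatch_edge',f,'point'))
def edge(th): # scope yaw 6.3, hinge pt
    c=np.cos(np.radians(6.3));q=np.sin(np.radians(6.3)); x=.045-.08*np.cos(th);y=.05
    return (.5462+c*x-q*y,.0439+q*x+c*y,.122+.08*np.sin(th))
for th in(0,.1,.2,.3,.5,.7,.9): print(th,proj(s,edge(th)),proj(t,edge(th)))
E
```

```text
tcp_pos: [0.4744, 0.0827, 0.1739]
force: [-4.8, -1.1, 9.9]
grip_force: 30.0
(array([279.3, 198.1]), 0.57)
(array([270.7, 212.9]), 0.52)
0 [284.52360208 208.04616906] [271.2718545  223.16048766]
0.1 [284.51290957 206.0838204 ] [271.25405794 222.75460299]
0.2 [284.3124502  204.28068452] [271.21627481 222.09152432]
0.3 [283.92049465 202.65618515] [271.15852124 221.17331605]
0.5 [282.56327445 200.01667155] [270.98435331 218.595211  ]
0.7 [280.46178017 198.30060951] [270.73657543 215.10013265]
0.9 [277.66851143 197.61781536] [270.42431881 210.82019585]
```

The hatch edge has gone to about 0.8 rad in both views, so the catch let go. Draw the dowel straight out.

```bash
python3 -m pendant '0 0 -5 0; 0 0 -15 0; 0 0 -30 0; 0 0 -45 0; 0 0 -62 0' | grep -E 'time|tcp|force:'; python3 -m pendant '0 0 0 0; 0 0 0 0; 0 0 0 0; 0 0 0 0'| grep -E 'time|tcp|force:'; python3 - <<'E'
from h import *
s=r.grab_frame('scene');t=r.grab_frame('top');w=r.grab_frame('wrist')
for f in(s,t,w): print(best(r.landmark_of,'hatch_edge',f,'point'))
print(best(r.landmark_of,'dowel_foot',w,'point'));save(w,'w6.png')
a=s['frame'][140:290,170:370];b=w['frame']
cv2.imwrite('pics/m6.png',np.hstack([cv2.resize(a,(400,300),interpolation=cv2.INTER_CUBIC),cv2.resize(b,(400,300))])[:,:,::-1])
E
```

```text
time: 14.55
tcp_pos: [0.4752, 0.0828, 0.2359]
force: [0.5, -0.3, -0.8]
grip_force: 30.0
time: 14.88
tcp_pos: [0.4746, 0.0827, 0.2348]
force: [-0.6, -0.0, -0.3]
grip_force: 30.0
(array([277.5, 200.6]), 0.93)
(array([387.3, 225.8]), 0.32)
None
(array([278.4, 226.4]), 0.57)
```

View pics/m6.png

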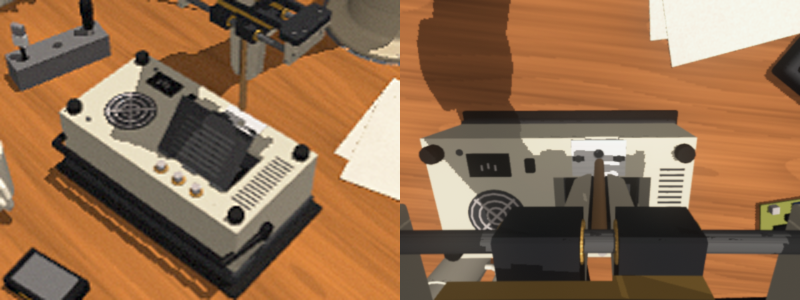

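The left half shows the hatch standing at about 0.9 rad, with the dowel clear of the hole; the right half shows the dowel still straight in the jaws. Now push the hatch's lip along scope +x.

```bash
python3 -m pendant '-15 2 0 0; -30 2 0 0; -37 2 0 0; -42 2 0 0; -47 2 0 0' | grep -E 'time|tcp|force:'; python3 -m pendant '-5 0 0 0; -10 0 0 0; -15 0 0 0; -20 0 0 0; -25 0 0 0'| grep -E 'time|tcp|force:';python3 -m pendant '-4 0 0 0; -8 0 0 0; -12 0 0 0; -16 0 0 0; -16 0 0 0'| grep -E 'time|tcp|force:'
```

```text
time: 15.65
tcp_pos: [0.5206, 0.0893, 0.2353]
force: [-2.2, 0.7, 1.7]
grip_force: 30.0
time: 16.07
tcp_pos: [0.5468, 0.0922, 0.2357]
force: [-1.1, -0.5, 0.6]
grip_force: 30.0
time: 16.48
tcp_pos: [0.5631, 0.0939, 0.2356]
force: [-0.5, 0.5, -0.5]
grip_force: 30.0
```

```bash
python3 -m pendant '-3 0 0 0; -5 0 0 0; -8 0 0 0; -8 0 0 0'| grep -E 'time|tcp|force:';python3 -m pendant '-2 0 0 0; -3 0 0 0; -3 0 0 0'| grep -E 'time|tcp|force:'; python3 - <<'E'
from h import *
s=r.grab_frame('scene')
print(best(r.landmark_of,'hatch_edge',s,'point'))
def edge(th):
    c=np.cos(np.radians(6.3));q=np.sin(np.radians(6.3)); x=.045-.08*np.cos(th);y=.05
    return (.5462+c*x-q*y,.0439+q*x+c*y,.122+.08*np.sin(th))
for th in(1,1.3,1.5,1.65,1.75): print(th,proj(s,edge(th)))
E
```

```text
time: 16.82
tcp_pos: [0.5707, 0.0947, 0.2357]
force: [0.0, -0.1, 0.5]
grip_force: 30.0
time: 17.07
tcp_pos: [0.5733, 0.095, 0.2356]
force: [-0.6, 1.4, 0.7]
grip_force: 30.0
(array([259.7, 209.9]), 0.88)
1 [276.0384333  197.68872133]
1.3 [270.39358352 199.60198002]
1.5 [266.19408451 202.26921514]
1.65 [262.94460511 204.94547646]
1.75 [260.7781089  207.01967941]
```

```bash
python3 -m pendant '-1 0 0 0; -2 0 0 0; -3 0 0 0; -3 0 0 0'| grep -E 'time|tcp|force:';python3 -m pendant '-1 0 0 0; -2 0 0 0; -2 0 0 0'| grep -E 'time|tcp|force:'; python3 -m pendant '-1 0 0 0; -2 0 0 0; -2 0 0 0'| grep -E 'time|tcp|force:'
```

```text
time: 17.5
tcp_pos: [0.5746, 0.0951, 0.2352]
force: [-5.9, -0.2, 2.6]
grip_force: 30.0
time: 17.75
tcp_pos: [0.5751, 0.095, 0.2349]
force: [-9.5, -1.0, 3.8]
grip_force: 30.0
time: 18.0
tcp_pos: [0.5758, 0.0951, 0.2346]
force: [-12.7, -0.8, 4.2]
grip_force: 30.0
```

Force rises without motion: the hatch is on its stop. Back away, lift, and check the dowel in the grip.

```bash
python3 -m pendant '8 0 0 0; 20 0 0 0; 40 0 -10 0; 55 0 -30 0; 55 0 -30 0' | grep -E 'time|tcp|force:'; python3 -m pendant '0 0 0 0; 0 0 0 0; 0 0 0 0'>/dev/null; python3 - <<'E'
from h import *
s=r.grab_frame('scene');w=r.grab_frame('wrist');T=np.array(r.read_state()['tcp_pos'])
print(best(r.landmark_of,'hatch_edge',s,'point'))
e=r.landmark_of('dowel_foot',w)
if e: print(e[0]['point'],e[0]['confidence'],atz(w,e[0]['point'],T[2]-.0887))
print('axis',proj(w,T-[0,0,.0887]))
a=s['frame'][140:290,170:370];b=w['frame'][130:340,140:420]
cv2.imwrite('pics/m7.png',np.hstack([cv2.resize(a,(400,300),interpolation=cv2.INTER_CUBIC),cv2.resize(b,(400,300))])[:,:,::-1])
go(.5175,-.3103,.262,-12)
E
```

```text
time: 18.42
tcp_pos: [0.5243, 0.0899, 0.2683]
force: [-0.1, 0.3, -0.6]
grip_force: 30.0
(array([257.2, 205.8]), 0.82)
[278.6, 224.9] 0.88 [0.52840087 0.09027654 0.17621393]
axis [278.63813614 221.65474011]
t 18.8667 tcp [0.5256 0.09   0.265 ] shift [  49.5 -397.3    3.1] len 400.4 yaw 5.9 spin 17.9 tilt [-0.001 -0.    -1.   ] f [ 0.   0.8 -0.2] w 0.098
```

View pics/m7.png

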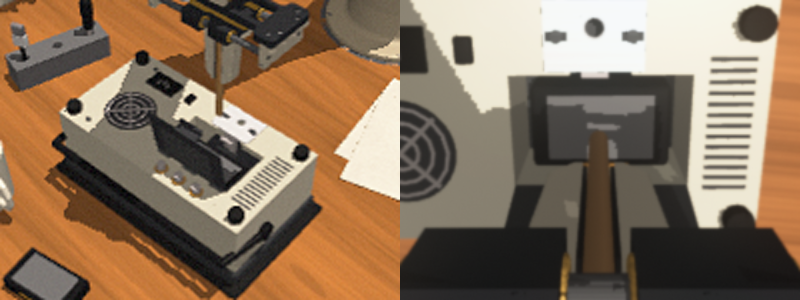

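The hatch stands open past upright at its stop and the dowel is straight with its foot at about 2.5 mm towards -tool x. Carry it back to the block.

```bash
python3 -m pendant '5 -40 0 3; 10 -80 0 6; 15 -120 0 9; 20 -160 0 12; 25 -198 0 15' | grep -E 'time|tcp'; python3 -c "
from h import *
go(.515,-.310,.262,-12)"
```

```text
time: 19.28
tcp_pos: [0.5208, -0.1117, 0.2654]
t 19.2833 tcp [ 0.5208 -0.1117  0.2654] shift [ -26.1 -196.7    3.5] len 198.4 yaw -9.2 spin 2.8 tilt [-0. -0. -1.] f [ 1.3 -0.5  0.1] w 0.106
```

```bash
python3 -m pendant '-5 -40 0 3; -10 -80 0 3; -16 -120 0 3; -22 -160 0 3; -26 -197 0 3' | grep -E 'time|tcp';  python3 -m pendant '0 0 60 0; 0 0 60 0; 0 0 60 0;0 0 60 0; 0 0 60 0' | grep -E 'time|tcp'; python3 - <<'E'
from h import *
p=r.grab_frame('wrist');T=np.array(r.read_state()['tcp_pos'])
e=r.landmark_of('dowel_foot',p)
if e: print('foot',e[0]['point'],e[0]['confidence'],atz(p,e[0]['point'],T[2]-.0887))
for h in((.5175,-.3103),): print('hole px',proj(p,(*h,.045)))
g=cv2.cvtColor(p['frame'],cv2.COLOR_RGB2GRAY); a=g[100:260,240:320]
n,l,st,c=cv2.connectedComponentsWithStats((a<70).astype(np.uint8))
for i in range(1,n):
    if st[i,4]>25: print('blob',st[i],np.round(c[i]+[240,100],1),atz(p,c[i]+[240,100],.045)[:2])
cv2.imwrite('pics/w8.png',cv2.resize(p['frame'][100:280,180:380],(660,600),interpolation=cv2.INTER_CUBIC)[:,:,::-1])
go(.515,-.310,.15,-12)
E
```

```text
time: 19.7
tcp_pos: [0.5155, -0.3108, 0.2653]
time: 20.12
tcp_pos: [0.5164, -0.3081, 0.2065]
foot [279.9, 223.5] 0.9 [ 0.51781014 -0.30792164  0.11827295]
hole px [277.26440237 197.57806575]
blob [ 20  27  28  33 718] [273.6 143.6] [ 0.46497196 -0.3025488 ]
blob [ 28 146   3  14  38] [269.1 253.1] [ 0.57510606 -0.33147601]
blob [ 47 147   3  13  33] [288.1 253.8] [ 0.58004992 -0.31201594]
t 20.2167 tcp [ 0.5166 -0.3081  0.2072] shift [ 1.3 -2.1 57.2] len 57.2 yaw -12.0 spin -0.0 tilt [ 0.002 -0.001 -1.   ] f [-0.2 -0.1 -0. ] w 0.102
```

```bash
python3 -m pendant '1 -2 25 0; 1 -2 50 0; 1 -2 65 0; 1 -2 65 0;1 -2 65 0' | grep -E 'time|tcp|force:'; python3 -m pendant '0 0 3 0; 0 0 6 0; 0 0 9 0; 0 0 12 0; 0 0 15 0' | grep -E 'time|tcp|force:'; python3 -c "
from h import *
go(.515,-.310,.0945,-12)"
```

```text
time: 20.63
tcp_pos: [0.5146, -0.3098, 0.1413]
force: [0.1, 0.6, 1.0]
grip_force: 30.0
time: 21.05
tcp_pos: [0.5144, -0.31, 0.1258]
force: [0.6, 0.1, -0.1]
grip_force: 30.0
t 21.05 tcp [ 0.5144 -0.31    0.1258] shift [-0.6  0.1 31.3] len 31.3 yaw -12.1 spin -0.1 tilt [ 0.001 -0.    -1.   ] f [ 0.6  0.1 -0.1] w 0.101
```

In the hole (foot nominally 8 mm below the block's top, no force). Lower the rest and feel for the bottom.

```bash
python3 -m pendant '-1 0 6 0; -1 0 12 0; -1 0 18 0; -1 0 24 0; -1 0 26 0' | grep -E 'time|tcp|force:'; python3 -m pendant '0 0 1 0; 0 0 2 0; 0 0 3 0; 0 0 3 0' | grep -E 'time|tcp|force:'; python3 -m pendant '0 0 1 0; 0 0 2 0; 0 0 2 0' | grep -E 'time|tcp|force:'
```

```text
time: 21.47
tcp_pos: [0.5148, -0.3099, 0.0983]
force: [1.0, -0.3, -0.1]
grip_force: 30.0
time: 21.8
tcp_pos: [0.5152, -0.3102, 0.0967]
force: [-0.1, 0.3, -0.5]
grip_force: 30.0
time: 22.05
tcp_pos: [0.5152, -0.3102, 0.0946]
force: [-0.4, 0.4, -0.0]
grip_force: 30.0
```

```bash
python3 -m pendant '0 0 0.5 0; 0 0 1 0; 0 0 1 0' | grep -E 'time|tcp|force:'; python3 -m pendant '0 0 0 0; 0 0 0 0; 0 0 0 0; 0 0 0 0; 0 0 0 0' 0.55 | grep -E 'time|tcp|force:|width';  python3 -m pendant '0 0 -20 0; 0 0 -50 0; 0 0 -90 0; 0 0 -130 0; 0 0 -170 0' | grep -E 'time|tcp|force:|width'
python3 - <<'E'
from h import *
np.set_printoptions(suppress=True,precision=4)
p=r.grab_frame('wrist');s=r.grab_frame('scene');t=r.grab_frame('top')
for n,f in(('w',p),('s',s),('t',t)):
    for q in('dowel_mid','dowel_foot','hatch_edge'): print(n,q,best(r.landmark_of,q,f,'point'))
print('expect mid',[proj(f,(.518,-.3105,.07)) for f in(p,s,t)])
hsv=cv2.cvtColor(p['frame'],cv2.COLOR_RGB2HSV)
for e in r.regions_of('dowel_mid',p)[:1]: print(e['rect'],e['confidence'])
print('proj base/top',proj(p,(.518,-.3105,.045)),proj(p,(.518,-.3105,.135)))
E
```

```text
time: 22.3
tcp_pos: [0.5153, -0.3102, 0.0937]
force: [-0.5, 0.0, 0.6]
grip_force: 30.0
time: 22.72
tcp_pos: [0.5152, -0.3101, 0.0936]
force: [0.4, 0.8, -0.1]
width: 0.41
grip_force: 0.0
time: 23.13
tcp_pos: [0.5147, -0.3099, 0.2653]
force: [0.8, -1.0, 0.5]
width: 0.45
grip_force: 0.0
w dowel_mid (array([280.1, 189.6]), 0.52)
w dowel_foot (array([279.9, 178.6]), 0.79)
w hatch_edge None
s dowel_mid (array([197.5, 154.9]), 0.4)
s dowel_foot (array([203.8, 173.7]), 0.61)
s hatch_edge (array([259.5, 206.6]), 0.96)
t dowel_mid (array([391. , 224.6]), 0.41)
t dowel_foot (array([387.9, 226.6]), 0.58)
t hatch_edge (array([268.5, 187.2]), 0.96)
expect mid [array([279.2347, 190.8391]), array([197.4559, 156.5995]), array([392.8425, 225.0907])]
[274.1, 181.5, 286.9, 214.8] 0.55
proj base/top [279.2046 185.4169] [279.3367 209.1688]
```

The dowel projects where it stood originally, and the hatch edge matches 1.75 rad. The arm is clear of everything.

```bash
python3 -m pendant '0 0 0 0; 0 0 0 0; 0 0 0 0'|head -3; python3 -c "
from workcell import r
print(r.finish_job())"
```

```text
time: 24.03
tcp_pos: [0.5152, -0.3101, 0.2636]
orientation: [-0.0, 0.105, 0.994, 0.0]
the job is handed in; nothing more can be done
None
```

I pressed the catch with the dowel, swung the hatch open to its stop at about 1.75 rad, put the dowel back in the block's middle hole, and handed the job in at about 24 s; the judge's verdict was not reported back.

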